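# Bring the vented cover forward in the assembly tray

## Robot

A 6-joint arm with a two-finger parallel gripper is mounted at the origin on the work surface. World frame = base frame: x ahead of the robot, y to its left, z up, the work surface at z = 0. Lengths are in m, angles in rad, forces in N, time in s.
With the tool pointing down it reaches from about 0.3 to 0.875 m from the base axis. Payload 6.4 kg.
Tool frame: the origin (TCP) lies on the mounting face of the last link; the fingertips stand 173 mm ahead of it and the grasp point (between the pads) lies 155 mm ahead of it (ctrl.grip_point_offset is the distance from the TCP to the grasp point, in m); z points along the fingers, y is the line along which they close (so a half turn about z gives the same grasp; the last joint's range is limited). The gripper opens to 85 mm and grips with 20 to 120 N. Pads are 22 mm wide; open, the fingers measure 114 mm over their backs; the gripper's body (76 mm by 85 mm) begins 54 mm behind the grasp point. The pads swing forward as they close: fully open they stand 13 mm farther back than shut.
Start: joints at [1.039, 0.181, 1.607, -0, 1.354, -0.206], TCP at [0.184, 0.545, 0.405] pointing down, gripper open.
Joint ranges: [-2.99, 2.99], [-0.89, 2.07], [0.3, 2.58], [-1.14, 4.28], [0, 2.63], [-3.12, 3.12]. Speed limits (rad/s): [2.57, 2.57, 3.01, 3.14, 3.14, 3.14].

## Interface

Orientations are given as a unit quaternion [w, x, y, z].
In Python, from bench import status, imaging, ctrl, models gives the robot as it stands.
- The arm moves only by the tool send_rows, never from a script. Its argument "commands" is a list that holds one entry, the list of rows, each a list of 6 numbers: the shift along the tool's x, y, z normalised to -1 to 1, where 1 is 3 cm, then the turn, a rotation vector about the tool's x, y, z normalised to -1 to 1, where 1 is 0.1 rad. A call has 1 to 8 rows; each row shifts and turns the commanded pose from where the row before left it, along the tool's axes as they then stand; what a row does not reach is not made up. A row lasts 1/12 s, in which the tool goes at most 41.7 mm and 7.16 degrees, less where a joint would pass 70% of its speed; a pose out of reach is approached as far as the arm can. A call with a number of a shift or a turn outside -1 to 1 is refused whole. A call with a gripper value outside its range is refused whole. "jaw" is the opening, from 0 (shut) to 1 (fully open), set as the call begins (left out, the last holds). The fingers move at their own pace and stop on an object; the grip force is fixed at half the most. Time passes only in rows, so rows that do not move let the fingers close. It gives the time, the measured TCP pose, the force, the opening and the grip force at its end, in the units of the state.
- status.get_obs(): the state, without advancing time (a new reading comes with each control period).
- imaging.camera(name): name is "side" or "top" or "wrist"; returns a dict with "image" (400x640x3 uint8, blue, green, red), "depth" (400x640 float32, m along the optical axis (not along the pixel's ray), 0 where there is no reading), "mtx" (3x3 intrinsics, pixels), "pose" (4x4, takes a point from camera to world coordinates). Camera axes: x right, y down, z forward; pixel columns grow to the right and rows downward; lengths in m; the calibration is good to about 2 mm. A picture is of the moment at which its call begins.
- ctrl.hand_in(): hands the job in; it is judged then, once.
Trained networks look in a picture, given as the dict that the camera call returned (one of the last four; its "shot" number tells which), for a name from the list of things; names that differ only in an ending like _2 or _b are one class to them, and where a whole thing is asked for, a point or a joint stands for the part that bears it (a point fixed in the world has none). Each returns a list of dicts, best first, with "confidence" (0 to 1); they miss things now and then, are a little off and sometimes report something else, mostly with a low value. They report only what shows in the picture. A call takes as long as a camera call. They do not tell look-alikes from the thing itself.
- models.recognise(picture, name): "centre" ([column, row] in pixels, amid what is visible of it).
- models.regions_of(picture, name): "region" (400x640 bool, what is visible of it) and "centre" ([column, row] in pixels, amid what is visible of it).
The state is a dict: "time_s": time; "q": joint angles; "dq": joint speeds; "joint_efforts": joint torques, N m; "eef_pos": TCP position; "eef_rot": TCP orientation; "wrist_force": force on the tool from outside, world axes, zero at the start; "torque": the same for the moment, N m; "opening": opening from 0.0 (shut) to 1.0 (fully open); "grasp_force": force on a finger pad.
Only numpy, scipy, OpenCV 4.12 (cv2) and the standard library are available. Lean on these libraries where they do the work, as an engineer would, in place of code of your own. Each camera call takes 0.05 s, during which the arm holds its last target. There are 200 camera calls.

## Task

Three aluminium covers lie side by side in the assembly tray, their back ends tucked under the tray's shelf. Draw the cover with the vent slots toward you along its lane, keeping it flat in the tray, until its front edge is up against the stop bar at the front of the tray. Leave the other two covers where they are.

Things in the scene. Friction and masses are not known exactly. Their poses are not given: they have to be found in the camera images.
- tray: Fixed tray, 280 (x) by 282 mm. Origin: centre of underside, on the table; x along the lanes to the back, z up. Floor at z = 8 mm. Front stop bar: inner face at x = -128, top at z = 18. Lanes 86 mm wide centred at y = -92, 0, 92; rails between them 6 mm wide, top at z = 18. Shelf over the back, x = 65 to 140, z = 28 to 34 mm; a jar, a reel and a knob up to 45 mm tall are on it.
- vented_land (a point): Cover to move: loose flat plate 125 long (x), 78 wide, 6 mm thick, 0.15 kg, in any lane; three slots 5 x 52 mm across its front end, 7 to 33 mm from the front edge. Point: on the top face, mid-width, 50 mm behind the front edge, solid metal; x away from the front edge, z up. Its sides cannot be gripped; smooth on a slick floor, it follows a fingertip pressed on it with 8 to 20 N.
- holed_land (a point): Cover to leave alone: same plate but with one round 26 mm hole centred 21 mm behind its front edge in place of the slots. Point and axes as for vented_land.
- plain_land (a point): A cover to leave alone: same plate, with neither slots nor hole. Point and axes as for vented_land.
Mind the look-alikes: they are no part of the job. Leave any turquoise or yellow look-alike of the part that bears vented_land alone.

How it is judged:
By the outcome, as a careful person would: the job done as asked, in the order asked, and still so for the second after the job is handed in, with the robot touching nothing.
It also fails if it takes over 34 s, if anything falls off the work surface, if the arm or the gripper's body presses on something with over 40 N, if the wrist force passes 120 N, or if a joint passes its speed limit or range.

## Working session

There is one attempt and no reset: what is moved stays moved. The work goes in short steps, Python scripts to look and compute and a tool call to move; the robot and the scene stay as the last step left them, time stands still between calls to the robot, and variables do not carry over. Pictures are saved under pics/ and viewed, at most 10 in all, crops included, and the job is handed in when it is done.

Besides the shell and the picture viewer there is one more tool, called after "Request:" by a JSON object that holds its "name" and its "arguments". send_rows: Moves the arm, as the interface text tells. Its arguments: {"type":"object","properties":{"commands":{"type":"array"},"jaw":{"type":"number"}},"required":["commands"]}

```bash
mkdir -p pics; cat > h.py <<'E'
import numpy as np, cv2
from bench import status, imaging, ctrl, models
def world(p,c,r,w=2):
    c=int(round(c));r=int(round(r))
    d=p["depth"][r-w:r+w+1,c-w:c+w+1];d=np.median(d[d>0]) if (d>0).any() else np.nan
    return (p["pose"]@np.r_[d*np.linalg.inv(p["mtx"])@[c,r,1],1])[:3]
E
python3 - <<'E'
from h import *
for n in ("top","side"):
    p=imaging.camera(n); cv2.imwrite(f"pics/{n}1.png",p["image"])
    for k in ("tray","vented_land","holed_land","plain_land"):
        for x in models.recognise(p,k)[:3]:
            print(n,k,np.round(x["centre"]),round(x["confidence"],2),world(p,*x["centre"]).round(3))
o=status.get_obs();print(o["time_s"],o["eef_pos"],o["eef_rot"],o["wrist_force"])
E
```

```text
top tray [357. 188.] 0.75 [0.543 0.012 0.009]
top vented_land [267. 304.] 0.95 [0.319 0.188 0.007]
top vented_land [354. 156.] 0.79 [0.607 0.017 0.014]
top holed_land [307. 166.] 0.97 [0.587 0.111 0.014]
top plain_land [400. 146.] 0.93 [ 0.627 -0.075  0.014]
side tray [339. 232.] 0.78 [ 0.554 -0.011  0.007]
side tray [346. 193.] 0.55 [0.588 0.101 0.015]
side vented_land [230. 183.] 0.95 [0.321 0.184 0.005]
side vented_land [360. 221.] 0.9 [0.604 0.01  0.013]
side vented_land [374. 145.] 0.88 [0.692 0.28  0.005]
side holed_land [345. 193.] 0.91 [0.586 0.101 0.014]
side plain_land [378. 244.] 0.81 [ 0.629 -0.061  0.013]
0.5 [0.18401449 0.54476758 0.40466327] [-3.55971527e-06  1.62164100e-01  9.86763803e-01 -3.01772122e-05] [ 0.287147    0.0816154  -0.28444352]
```

View pics/top1.png

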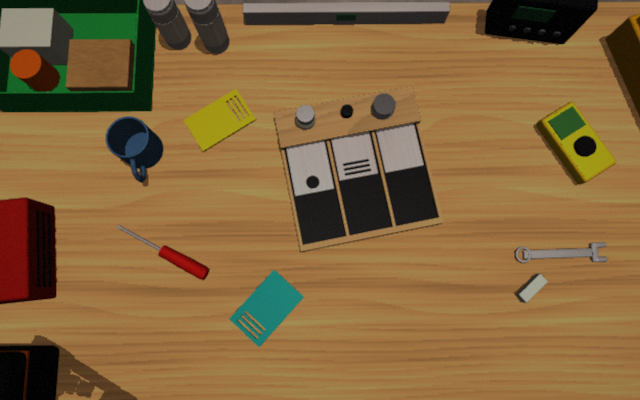

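View pics/side1.png

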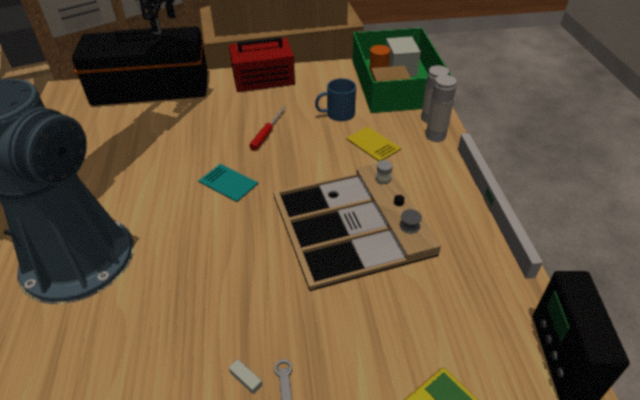

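The vented cover is in the middle lane, with slots near (357,167) and its front edge near row 178 in the top view. The holed cover is in the left lane and the plain one in the right. The turquoise (267,304) and yellow look-alikes lie outside the tray. The tray is yawed about 12°. I'll go above it, shut the jaw and turn to match.

Request:
{"name": "send_rows", "arguments": {"commands": [[[-0.8, -0.59, 0.08, 0, 0, 0], [-0.8, -0.59, 0.08, 0, 0, 0], [-0.8, -0.59, 0.08, 0, 0, 0], [-0.8, -0.59, 0.08, 0, 0, 0], [-0.8, -0.59, 0.08, 0, 0, 0], [-0.8, -0.59, 0.08, 0, 0, 0], [-0.8, -0.59, 0.08, 0, 0, 0], [-0.8, -0.59, 0.08, 0, 0, 0]]], "jaw": 0}}

```text
time_s: 1.17
eef_pos: [0.3211, 0.348, 0.3856]
eef_rot: [0.0, 0.162, 0.987, 0.0]
wrist_force: [0.5, -0.4, 0.4]
opening: 0.0
grasp_force: 0.0
```

Request:
{"name": "send_rows", "arguments": {"commands": [[[-0.8, -0.59, 0.08, 0, 0, 0], [-0.8, -0.59, 0.08, 0, 0, 0], [-0.8, -0.59, 0.08, 0, 0, 0], [-0.8, -0.59, 0.08, 0, 0, 0], [-0.8, -0.59, 0.08, 0, 0, 0], [-0.8, -0.59, 0.08, 0, 0, 0], [-0.8, -0.59, 0.08, 0, 0, 0], [-0.8, -0.59, 0.08, 0, 0, 0]]]}}

```text
time_s: 1.83
eef_pos: [0.4578, 0.1522, 0.3664]
eef_rot: [0.0, 0.162, 0.987, 0.0]
wrist_force: [0.3, 0.3, 0.7]
opening: 0.002
grasp_force: 0.0
```

Request:
{"name": "send_rows", "arguments": {"commands": [[[-0.8, -0.59, 0.08, 0, 0, 0], [-0.8, -0.59, 0.08, 0, 0, 0], [-0.8, -0.59, 0.08, 0, 0, 0], [-0.8, -0.59, 0.08, 0, 0, 0], [-0.8, -0.59, 0.08, 0, 0, 0], [-0.8, -0.59, 0.08, 0, 0, 0]]]}}

```text
time_s: 2.33
eef_pos: [0.5603, 0.0055, 0.3519]
eef_rot: [0.0, 0.162, 0.987, 0.0]
wrist_force: [0.1, -0.3, 0.3]
opening: 0.002
grasp_force: 0.0
```

Request:
{"name": "send_rows", "arguments": {"commands": [[[0, 0, 0, 0, 0, -0.9], [0, 0, 0, 0, 0, -0.9], [0, 0, 0, 0, 0, -0.9], [0, 0, 0, 0, 0, -0.9], [0, 0, 0, 0, 0, -0.9], [0, 0, 0, 0, 0, -0.9], [0, 0, 0, 0, 0, 0]]]}}

```text
time_s: 2.92
eef_pos: [0.5596, 0.0068, 0.3519]
eef_rot: [0.0, -0.108, 0.994, -0.0]
wrist_force: [-0.1, -0.7, -0.2]
opening: -0.0
grasp_force: 0.0
```

```bash
python3 - <<'E'
from h import *
p=imaging.camera("wrist"); cv2.imwrite("pics/w1.png",p["image"]); np.savez("w1.npz",**{k:p[k] for k in("image","depth","mtx","pose")})
for k in ("vented_land","holed_land","plain_land"):
    for x in models.recognise(p,k)[:3]:
        print(k,np.round(x["centre"]),round(x["confidence"],2),world(p,*x["centre"]).round(3))
o=status.get_obs();print(o["time_s"],o["eef_pos"],o["eef_rot"],o["wrist_force"],o["q"],p["pose"].round(3))
E
```

```text
vented_land [516. 319.] 0.95 [0.681 0.292 0.007]
vented_land [544.  10.] 0.66 [0.362 0.175 0.006]
vented_land [313. 219.] 0.56 [0.601 0.015 0.014]
holed_land [398. 226.] 0.93 [0.589 0.107 0.015]
holed_land [313. 138.] 0.21 [ 0.518 -0.003  0.008]
plain_land [229. 222.] 0.81 [ 0.624 -0.073  0.015]
3.1167 [0.55961222 0.00687226 0.35193101] [ 2.75245455e-05 -1.05797329e-01  9.94387713e-01 -2.32597836e-05] [-0.18289419  0.4565227  -0.20796694] [-1.99785958e-01  1.99689359e-01  1.69643872e+00 -2.93287820e-05
  1.24539808e+00 -1.98256430e+00] [[-0.216  0.926  0.311  0.48 ]
 [ 0.976  0.205  0.069 -0.011]
 [-0.     0.318 -0.948  0.321]
 [ 0.     0.     0.     1.   ]]
```

View pics/w1.png

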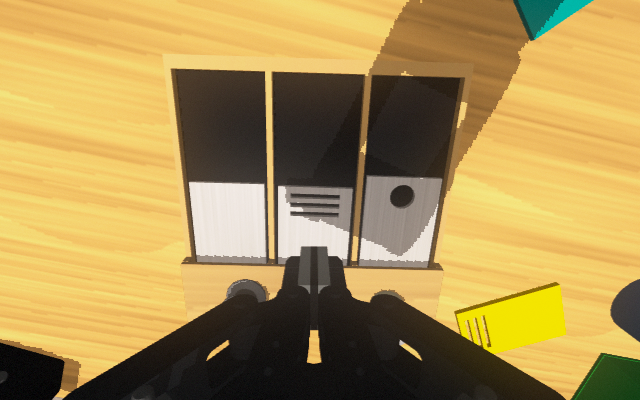

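The wrist view shows the tray well. The vented plate's front edge runs (279,186)–(352,187), with slots at rows 196–214. The stop bar's inner edge is near row 73 and the shelf's front edge near row 265.

```bash
python3 - <<'E'
import numpy as np
d=np.load("w1.npz");K=np.linalg.inv(d["mtx"]);P=d["pose"]
def pl(c,r,z):
    v=P[:3,:3]@K@[c,r,1];return (P[:3,3]+v*(z-P[2,3])/v[2])
L=[pl(269,72,.018),pl(271,260,.018)];R=[pl(367,75,.018),pl(358,260,.018)]
for a in (L,R):
    v=a[1]-a[0];print("rail",a[0].round(4),np.degrees(np.arctan2(v[1],v[0])))
v=L[1]-L[0]+R[1]-R[0];v/=np.linalg.norm(v)
print("ends",[pl(*t,.018).round(4) for t in((173,69),(463,77))])
mid=(L[0]+L[1]+R[0]+R[1])/4
u=v[:2];n=np.array([-u[1],u[0]])
def s(p):return (np.array(p)[:2]-mid[:2])@u,(np.array(p)[:2]-mid[:2])@n
print("u",u)
for nm,p in dict(stopfloor=pl(318,74,.018),edgeL=pl(352,187,.014),edgeR=pl(279,186,.014),shelf=pl(313,265,.034),s1=pl(313,196,.014),s3=pl(317,214,.014)).items(): print(nm,p.round(4),np.round(s(p),4))
o=np.array([.5596,.0069]);print("tcp",s(o),"mid",mid)
E
```

```text
rail [ 0.4671 -0.0559  0.018 ] 10.502832413037439
rail [0.4501 0.0324 0.018 ] 12.668286836612022
ends [array([ 0.4835, -0.142 ,  0.018 ]), array([0.4326, 0.1192, 0.018 ])]
u [0.97965215 0.20070293]
stopfloor [ 0.459  -0.0117  0.018 ] [-0.0961 -0.0001]
edgeL [0.5576 0.047  0.014 ] [0.0122 0.0377]
edgeR [ 0.573  -0.0275  0.014 ] [ 0.0124 -0.0384]
shelf [0.6451 0.0248 0.034 ] [ 0.0935 -0.0017]
s1 [0.576  0.0094 0.014 ] [ 0.0228 -0.0028]
s3 [0.5949 0.018  0.014 ] [0.043  0.0018]
tcp (np.float64(0.006161441843959042), np.float64(-0.0020143934608415153)) mid [0.55315964 0.00763679 0.018     ]
```

Request:
{"name": "send_rows", "arguments": {"commands": [[[-0.6, 0.02, 0, 0, 0, 0], [-0.6, 0.02, 0, 0, 0, 0], [-0.6, 0.02, 0.3, 0, 0, 0.1], [0, 0, 0.9, 0, 0, 0], [0, 0, 0.9, 0, 0, 0], [0, 0, 0.9, 0, 0, 0], [0, 0, 0.9, 0, 0, 0], [0, 0, 0.8, 0, 0, 0]]]}}

```text
time_s: 3.78
eef_pos: [0.6116, 0.0202, 0.2091]
eef_rot: [-0.0, -0.101, 0.995, 0.0]
wrist_force: [-0.1, -0.6, 1.4]
opening: 0.0
grasp_force: 0.0
```

Request:
{"name": "send_rows", "arguments": {"commands": [[[0, 0, 0.2, 0, 0, 0], [0, 0, 0.1, 0, 0, 0], [0, 0, 0, 0, 0, 0], [0, 0, 0, 0, 0, 0]]]}}

```text
time_s: 4.12
eef_pos: [0.6129, 0.02, 0.2036]
eef_rot: [0.001, -0.102, 0.995, -0.0]
wrist_force: [0.1, 1.1, 0.5]
opening: -0.005
grasp_force: 0.0
```

```bash
python3 - <<'E'
from h import *
p=imaging.camera("wrist"); cv2.imwrite("pics/w2.png",p["image"])
o=status.get_obs();print(o["time_s"],o["eef_pos"],o["wrist_force"],o["torque"])
E
```

```text
4.1667 [0.61297705 0.01999559 0.20387053] [-0.61017925 -1.55817363  0.64078351] [-0.00104501 -0.08315706  0.00611952]
```

View pics/w2.png

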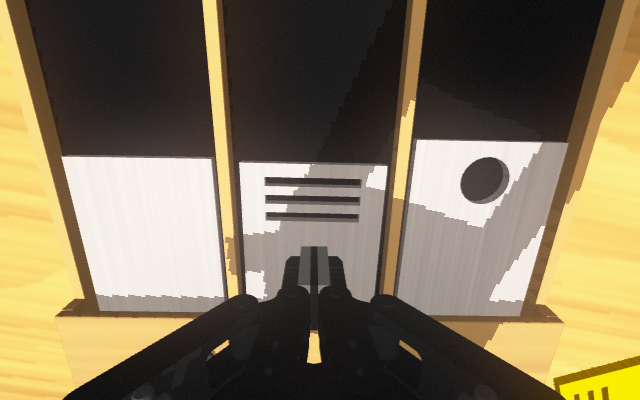

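The fingertip is centred on the vented plate behind its slots (314,250), about 17 mm up. I'll descend to contact.

Request:
{"name": "send_rows", "arguments": {"commands": [[[0, 0, 0.25, 0, 0, 0], [0, 0, 0.2, 0, 0, 0], [0, 0, 0, 0, 0, 0], [0, 0, 0, 0, 0, 0]]]}}

```text
time_s: 4.5
eef_pos: [0.6118, 0.0201, 0.1881]
eef_rot: [-0.0, -0.102, 0.995, 0.0]
wrist_force: [-0.1, -0.2, -0.7]
opening: 0.002
grasp_force: 0.0
```

Request:
{"name": "send_rows", "arguments": {"commands": [[[0, 0, 0.06, 0, 0, 0], [0, 0, 0.04, 0, 0, 0], [0, 0, 0, 0, 0, 0]]]}}

```text
time_s: 4.75
eef_pos: [0.6128, 0.02, 0.1875]
eef_rot: [0.001, -0.102, 0.995, -0.0]
wrist_force: [-3.9, 0.5, 11.9]
opening: -0.004
grasp_force: 6.0
```

Request:
{"name": "send_rows", "arguments": {"commands": [[[0.1, 0, 0.01, 0, 0, 0], [0.15, 0, 0, 0, 0, 0], [0.2, 0, 0, 0, 0, 0], [0.2, 0, 0, 0, 0, 0]]]}}

```text
time_s: 5.08
eef_pos: [0.5947, 0.0159, 0.1875]
eef_rot: [0.003, -0.102, 0.995, -0.001]
wrist_force: [2.1, 0.0, 8.0]
opening: 0.003
grasp_force: 4.0
```

```bash
python3 - <<'E'
from h import *
p=imaging.camera("wrist"); cv2.imwrite("pics/w3.png",p["image"])
o=status.get_obs();print(o["time_s"],o["eef_pos"],o["wrist_force"],o["torque"])
E
```

```text
5.1333 [0.59393084 0.01577742 0.18747644] [0.18728136 0.05313894 8.059925  ] [-0.10894171  0.12096976 -0.01190866]
```

View pics/w3.png

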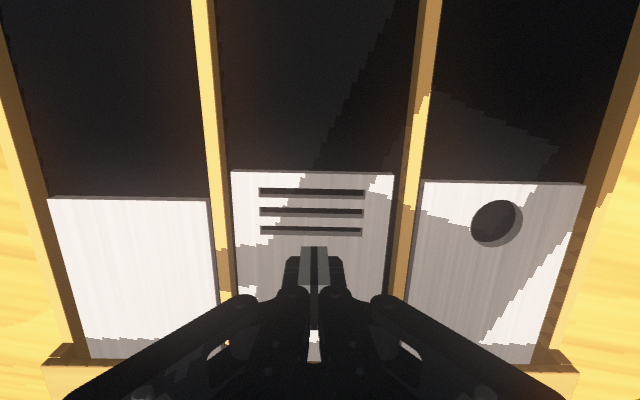

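The plate follows: its front edge is now ahead of its neighbours' and the slots keep their place relative to the tip. I'll press slightly harder and continue.

Request:
{"name": "send_rows", "arguments": {"commands": [[[0.1, 0, 0.03, 0, 0, 0], [0.2, 0, 0.01, 0, 0, 0], [0.2, 0, 0, 0, 0, 0], [0.2, 0, 0, 0, 0, 0], [0.2, 0, 0, 0, 0, 0], [0.2, 0, 0, 0, 0, 0]]]}}

```text
time_s: 5.63
eef_pos: [0.5634, 0.009, 0.1874]
eef_rot: [0.005, -0.102, 0.995, -0.001]
wrist_force: [3.7, 0.9, 12.5]
opening: 0.003
grasp_force: 6.4
```

Request:
{"name": "send_rows", "arguments": {"commands": [[[0.2, 0, 0.01, 0, 0, 0], [0.2, 0, 0, 0, 0, 0], [0.2, 0, 0, 0, 0, 0], [0.2, 0, 0, 0, 0, 0], [0.2, 0, 0, 0, 0, 0]]]}}

```text
time_s: 6.05
eef_pos: [0.5344, 0.0027, 0.1874]
eef_rot: [0.005, -0.102, 0.995, -0.001]
wrist_force: [4.5, 0.5, 14.7]
opening: 0.001
grasp_force: 7.4
```

```bash
python3 - <<'E'
from h import *
p=imaging.camera("wrist"); cv2.imwrite("pics/w4.png",p["image"])
o=status.get_obs();print(o["time_s"],o["eef_pos"],o["wrist_force"],o["torque"])
E
```

```text
6.1 [0.5337506  0.00261787 0.1874037 ] [ 1.19390579 -0.31373356 15.82887769] [-0.09841841 -0.13580605 -0.00275482]
```

View pics/w4.png

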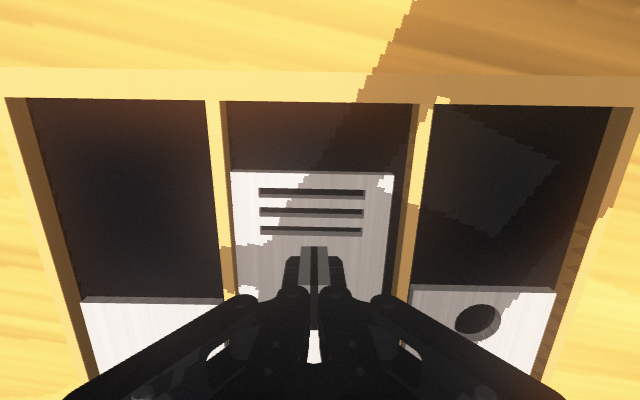

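No slip, and the front edge (row 172) is about 28 mm short of the stop bar (row 102). I'll go on and then nudge into contact.

Request:
{"name": "send_rows", "arguments": {"commands": [[[0.2, 0, 0, 0, 0, 0], [0.2, 0, 0, 0, 0, 0], [0.2, 0, 0, 0, 0, 0], [0.1, 0, 0, 0, 0, 0], [0.07, 0, 0, 0, 0, 0], [0, 0, 0, 0, 0, 0]]]}}

```text
time_s: 6.6
eef_pos: [0.5118, -0.0021, 0.1874]
eef_rot: [0.005, -0.102, 0.995, -0.002]
wrist_force: [2.2, 0.3, 17.0]
opening: 0.006
grasp_force: 8.6
```

Request:
{"name": "send_rows", "arguments": {"commands": [[[0.06, 0, 0, 0, 0, 0], [0.06, 0, 0, 0, 0, 0], [0, 0, 0, 0, 0, 0]]]}}

```text
time_s: 6.85
eef_pos: [0.5085, -0.0028, 0.1874]
eef_rot: [0.005, -0.102, 0.995, -0.002]
wrist_force: [3.5, 0.4, 15.7]
opening: 0.001
grasp_force: 8.2
```

Request:
{"name": "send_rows", "arguments": {"commands": [[[0.06, 0, 0, 0, 0, 0], [0.06, 0, 0, 0, 0, 0], [0, 0, 0, 0, 0, 0]]]}}

```text
time_s: 7.1
eef_pos: [0.5051, -0.0035, 0.1874]
eef_rot: [0.005, -0.102, 0.995, -0.002]
wrist_force: [3.9, 1.1, 17.1]
opening: -0.0
grasp_force: 8.2
```

```bash
python3 - <<'E'
from h import *
p=imaging.camera("wrist"); cv2.imwrite("pics/w5.png",p["image"])
o=status.get_obs();print(o["time_s"],o["eef_pos"],o["wrist_force"],o["torque"])
E
```

```text
7.15 [ 0.50507298 -0.00353229  0.18738122] [ 3.79404642  0.27635416 16.74375664] [ 0.04790178 -0.55704201  0.00522572]
```

View pics/w5.png

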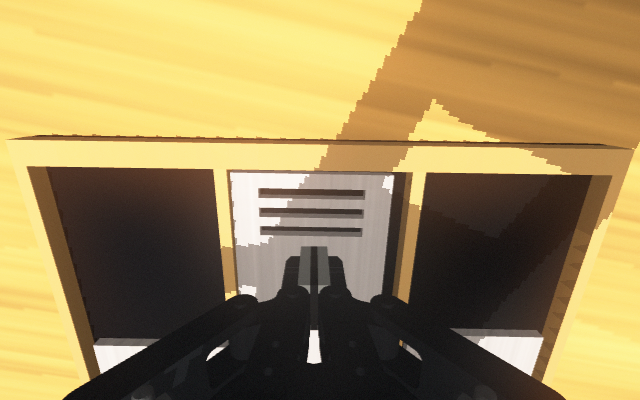

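The front edge (row 172) is at the bar's edge (row 170), so they are nearly or just touching. I'll nudge a few more millimetres to confirm by force and slip.

Request:
{"name": "send_rows", "arguments": {"commands": [[[0.05, 0, 0, 0, 0, 0], [0.05, 0, 0, 0, 0, 0], [0, 0, 0, 0, 0, 0]]]}}

```text
time_s: 7.4
eef_pos: [0.5022, -0.0042, 0.1874]
eef_rot: [0.006, -0.102, 0.995, -0.002]
wrist_force: [5.1, 1.1, 15.2]
opening: -0.005
grasp_force: 7.9
```

Request:
{"name": "send_rows", "arguments": {"commands": [[[0.05, 0, 0, 0, 0, 0], [0.05, 0, 0, 0, 0, 0], [0, 0, 0, 0, 0, 0]]]}}

```text
time_s: 7.65
eef_pos: [0.4995, -0.0048, 0.1874]
eef_rot: [0.006, -0.102, 0.995, -0.002]
wrist_force: [5.3, 1.7, 14.1]
opening: -0.002
grasp_force: 7.3
```

```bash
python3 - <<'E'
from h import *
p=imaging.camera("wrist"); cv2.imwrite("pics/w6.png",cv2.resize(p["image"][130:260,180:440],None,fx=3,fy=3))
o=status.get_obs();print(o["time_s"],o["eef_pos"],o["wrist_force"],o["torque"])
E
```

```text
7.7 [ 0.49953337 -0.00476642  0.18739212] [ 4.4621811   0.73869541 14.61461412] [ 0.15879857 -0.97102194 -0.00196064]
```

View pics/w6.png

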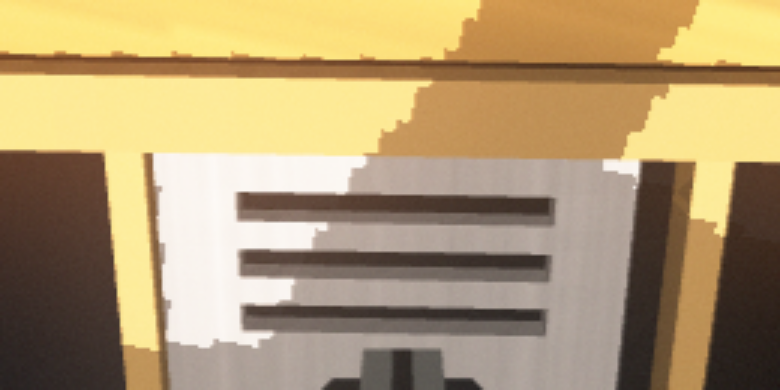

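The slots slipped about 3 mm back under the tip (row 188 → 194) while the tool advanced, and there's no gap at the bar, so the plate is against it. I'll lift straight off.

Request:
{"name": "send_rows", "arguments": {"commands": [[[0, 0, -0.2, 0, 0, 0], [0, 0, -0.5, 0, 0, 0], [0, 0, -1, 0, 0, 0], [0, 0, -1, 0, 0, 0], [0, 0, -1, 0, 0, 0], [0, 0, -1, 0, 0, 0], [0, 0, -1, 0, 0, 0], [0, 0, 0, 0, 0, 0]]]}}

```text
time_s: 8.37
eef_pos: [0.4974, -0.0043, 0.361]
eef_rot: [0.005, -0.102, 0.995, -0.002]
wrist_force: [1.7, -0.7, 0.6]
opening: 0.001
grasp_force: 0.0
```

```bash
python3 - <<'E'
from h import *
p=imaging.camera("wrist"); cv2.imwrite("pics/w7.png",p["image"])
o=status.get_obs();print(o["time_s"],o["eef_pos"],o["wrist_force"])
E
```

```text
8.4167 [ 0.49663776 -0.00417312  0.35824872] [-0.38817254 -0.6366256  -0.74903261]
```

View pics/w7.png

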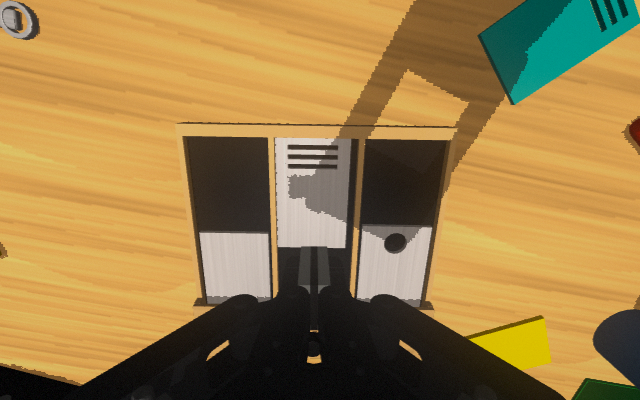

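The vented cover lies flat against the stop bar (row 138), and the other two are where they were. I'll hand it in.

```bash
python3 -c "
from bench import ctrl
print(ctrl.hand_in())"
```

```text
the job is handed in; nothing more can be done
None
```

The vented cover was drawn flat along the middle lane until its front edge met the stop bar; the other two covers stayed where they were, and the job was handed in at about 8.4 s.

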